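Index the rotary stop to its third click and hold it

ROBOT

A 6-joint arm with a two-finger parallel gripper is mounted at the origin on a cart in front of the work surface, level with it; the furniture and walls round the work are solid. World frame = base frame: x ahead of the robot, y to its left, z up, the work surface at z = 0. Lengths are in mm, angles in rad, forces in N, time in s.
With the tool pointing down it reaches from about 275 to 1000 mm from the base axis. Payload 8.4 kg.
Tool frame: the origin (TCP) lies between the finger pads; the fingertips stand 11 mm ahead of it and the grasp point (between the pads) lies 8 mm behind it; z points along the fingers, y is the direction in which the jaws open and shut (so a half turn about z gives the same grasp; the last joint's range is limited). The gripper opens to 85 mm and grips with 20 to 120 N. Pads are 22 mm wide; open, the fingers measure 114 mm over their backs; the gripper's body (76 mm by 85 mm) begins 54 mm behind the grasp point. The pads swing forward as they close: fully open they stand 13 mm farther back than shut.
Start: joints at [1.165, 0.353, 1.633, -0, 1.155, -0.002], TCP at [245.571, 574.737, 242.281] pointing down, gripper open.
Joint ranges: [-2.63, 2.63], [-0.92, 2.1], [0.06, 2.66], [-1.3, 4.44], [0, 2.69], [-3.02, 3.02]. Speed limits (rad/s): [2.22, 2.22, 2.79, 3.14, 3.14, 3.14].

INTERFACE

Orientations are given as [roll, pitch, yaw] about the fixed x, y, z axes, in that order (R = Rz(yaw) Ry(pitch) Rx(roll)).
In Python, from rig import r, eyes gives the robot as it stands. The module is installed in compiled form; this text tells all that it offers.
- The arm moves only by the tool servo_tool, never from a script. Its argument "rows" is a list of rows, each a list of 3 entries, a list of its own where there are three numbers: the shift along the world's x, y, z in cm, then the turn about the world's z in rad, then the finger opening in cm, from 0 to 8.54. A call has 1 to 5 rows; each row shifts and turns the commanded pose from where the row before left it; what a row does not reach is not made up. A row lasts 1/12 s, in which the tool goes at most 41.7 mm and 7.16 degrees, less where a joint would pass 70% of its speed; a pose out of reach is approached as far as the arm can. A call is refused whole if a number of a shift passes 4.17 or a number of a turn 0.125, either way. A call with a gripper value outside its range is refused whole. The fingers move at their own pace and stop on an object; "squeeze" is the grip in N (left out, the last holds). Time passes only in rows, so rows that do not move let the fingers close. It gives the time, the measured TCP pose, the force and the opening at its end, in the units of the state.
- r.sense(): the state, without advancing time (a new reading comes with each control period).
- eyes.grab_frame(name): name is "scene" or "top" or "wrist"; returns a dict with "frame" (420x560x3 uint8, red, green, blue), "depth" (420x560 float32, mm along the optical axis (not along the pixel's ray), 0 where there is no reading), "vertical_fov" (degrees; the focal length in pixels is half the picture's height over the tangent of half this angle, whatever the lens; pixels are square), "cx", "cy" (the principal point, pixels), "camera_from_world" (4x4, takes a point from world to camera coordinates); the wrist camera has in their place "hand_eye" (4x4, takes a point from camera to tool coordinates, whose origin is the TCP and whose axes are the flange's). Camera axes: x right, y down, z forward; pixel columns grow to the right and rows downward; lengths in mm; the calibration is good to about 2 mm. A picture is of the moment at which its call begins: read the wrist's pose just before it.
- r.sign_off(): hands the job in, once; it reports no verdict.
The state is a dict: "clock": time; "qpos": joint angles; "qvel": joint speeds; "joint_efforts": joint torques, N m; "eef_pos": TCP position; "tcp_rot": TCP orientation; "contact_force": force on the tool from outside, world axes, zero at the start; "wrist_torque": the same for the moment, N m; "opening": opening from 0.0 (shut) to 1.0 (fully open).
Only numpy, scipy, OpenCV 4.12 (cv2) and the standard library are available. Lean on these libraries where they do the work, as an engineer would, in place of code of your own. Each camera call takes 0.05 s, during which the arm holds its last target.

TASK

The rubbing block is in the way of the rotary stop's arm: first lift or move it off and leave it lying flat on the bench, beyond the arm's reach. Then grip the knob of the rotary stop and turn it clockwise (seen from above) from home to its third click, pausing in the first and second click as you count and never running on past the third; finish with the knob sitting in the third click and still firmly gripped - do not let go. Leave the tin, the tape roll and the bearing where they are, and do not let the arm strike the block.

Things in the scene. Friction and masses are not known exactly. Their poses are not given: they have to be found in the camera images.
- rotary_stop: Indexing rotary stop, fixed to the bench: round grey base 128 mm across, 13 mm high; steel head 100 mm across (top at 40 mm); black bar knob on top. Origin on the vertical turning axis at bench height. At home its arm points along this -y, over the thick white mark, a pin just behind it; thin marks show the other stops. Lugs and a spring plunger stick out 95 mm on the +x side, 33 mm high.
- index_head (a joint): Turning of head, knob and arm, rad, clockwise from above positive. 0 is home, where it starts (within 0.03); a click every 22.5 degrees: first stop 0.393, second 0.785, third 1.178, on to a sixth. Between stops the detent resists with up to 0.1 Nm, then pulls on to the next; it stays in a stop by itself. One grasp can turn it from home to the third stop.
- grip_mid (a point): Point on the turning axis at the height to grip the knob (70 mm above the bench). The knob is an upright black bar 14 mm thick (along this point's x), 60 mm long (along its y), from 48 to 86 mm above the bench, centred on the axis. The point turns with the head; its -y is the direction of the arm.
- pad_mid (a point): Centre of the pad at the outer end of the steel arm, which turns with the knob: 139 mm out from the axis, 24 mm above the bench. The pad is 24 mm wide and stands from 10 to 38 mm high; the arm behind it is a bar 16 mm wide, from 18 to 30 mm above the bench. The arm reaches 145 mm out from the axis; its outward direction is this point's -y.
- block_mid (a point): Centre of the rubbing block (grey, red top), 50 (x) x 90 (y) x 34 mm, 17 mm above the bench when flat; 0.11 to 0.23 kg. It starts between home and the third stop, about 125 mm from the axis, its length pointing at the axis. The bench to the right of the stop (world -y), 0.25 to 0.32 m from its axis and nearer the robot than the tin and tape, is bare.
- rub_block: The same rubbing block as a body; origin at the centre of its underside.
- grease_tin: Bystander: round paint tin, 78 mm in diameter, 78 mm high, behind and to the right of the stop. Origin at the centre of its underside.
- tape_roll: Bystander: roll of black tape lying flat, 64 mm in diameter, 20 mm high, to the right of the stop and somewhat behind it. Origin at the centre of its underside.
- bearing: Bystander: ball bearing lying flat, 52 mm in diameter, 15 mm high, nearer the robot and to the left of the stop. Origin at the centre of its underside.
Not all that is in view belongs to the job. Leave any orange look-alike of the rub_block alone. Of the things that look like the rotary_stop, the larger one is meant.

How it is judged (in metres and radians):
On the way, in this order (a step that is already met when the one before it is completed fails the run):
1. The block lies flat and released on the bench beyond the arm's reach, with the stop still at home (horizontal distance between block_mid and rotary_stop above 0.18 m and height (world z) of block_mid between 0.012 and 0.022 m and angle between block_mid's own z axis and vertical below 0.12 rad and linear speed of rub_block below 0.02 m/s and contact force between the fingers and rub_block below 0.1 N and value of joint index_head between -0.12 and 0.12 rad), for 0.2 s.
2. The knob pauses in the first click, gripped (value of joint index_head between 0.273 and 0.513 rad and contact force between the fingers and index_head_c3 above 4 N and velocity of joint index_head below 0.15 rad/s), for 0.2 s.
3. The knob pauses in the second click, gripped (value of joint index_head between 0.665 and 0.905 rad and contact force between the fingers and index_head_c3 above 4 N and velocity of joint index_head below 0.15 rad/s), for 0.2 s.
4. The knob sits in the third click, gripped (value of joint index_head between 1.088 and 1.268 rad and contact force between the fingers and index_head_c3 above 4 N), for 0.2 s.
At the end, for the whole second after the job is handed in: The knob sits still in its third click (1.178 rad, within 0.09) with the fingers gripping it (more than 4 N), and the rubbing block lies flat, still and released on the bench with its centre more than 180 mm from the turning axis (all of step 4 and velocity of joint index_head between -0.05 and 0.05 rad/s and horizontal distance between block_mid and rotary_stop above 0.18 m and height (world z) of block_mid between 0.012 and 0.022 m and angle between block_mid's own z axis and vertical below 0.12 rad and linear speed of rub_block below 0.02 m/s and contact force between the fingers and rub_block below 0.1 N); the arm keeps its last pose, push and grip.
It fails at once if The knob ran on past the third click (more than half-way to the fourth) (value of joint index_head above 1.374 rad).
It fails at once if The stop's arm struck the block (contact force between index_head and rub_block above 1 N).
It fails at once if The tin was moved (distance of grease_tin from where it was at the start of the episode above 0.025 m).
It fails at once if The tape roll was moved (distance of tape_roll from where it was at the start of the episode above 0.025 m).
It fails at once if The bearing was moved (distance of bearing from where it was at the start of the episode above 0.025 m).
It also fails if it takes over 51 s, if anything falls off the work surface, if the arm or the gripper's body presses on something with over 40 N, if the wrist force passes 120 N, or if a joint passes its speed limit or range.

## Working session

There is one attempt and no reset: what is moved stays moved. The work goes in short steps, Python scripts to look and compute and a tool call to move; the robot and the scene stay as the last step left them, time stands still between calls to the robot, and variables do not carry over. Pictures are saved under pics/ and viewed, and the job is handed in when it is done.

Besides the shell and the picture viewer there is one more tool, called after "Call:" in YAML: its name, and indented under it one key for each argument. servo_tool: Moves the arm, as the interface text tells. Its arguments: {"type":"object","properties":{"rows":{"type":"array"},"squeeze":{"type":"number"}},"required":["rows"]}

```bash
mkdir -p pics; ls; python3 - <<'E'
from rig import r, eyes
import cv2
print(r.sense())
for n in ["scene","top","wrist"]:
    f=eyes.grab_frame(n)
    cv2.imwrite(f"pics/a_{n}.png",f["frame"][:,:,::-1])
    print(n,{k:v for k,v in f.items() if k not in("frame","depth")})
E
```

```text
pics
{'clock': 0.0, 'qpos': array([ 1.16458729e+00,  3.53620549e-01,  1.63412712e+00, -3.68286623e-05,
        1.15518868e+00, -2.38116351e-03]), 'qvel': array([-0.00095589,  0.0008254 ,  0.00047042, -0.00084744, -0.00027873,
        0.00076367]), 'joint_efforts': array([-2.49289456e-03, -6.05258203e+01, -3.42064834e+01, -2.32766024e-04,
        9.45091975e-03,  2.68724392e-06]), 'eef_pos': array([245.40924084, 574.31261369, 241.58190217]), 'tcp_rot': array([-3.14024888e+00,  3.04738102e-05,  2.73777969e+00]), 'contact_force': array([ 0.85435455, -0.03322019,  0.47667154]), 'wrist_torque': array([0.02191366, 0.00737595, 0.02848116]), 'opening': 0.9995623931608205}
scene {'vertical_fov': 51.165789760861614, 'cx': 285.5190585339105, 'cy': 214.25672971157198, 'camera_from_world': array([[ 8.28381998e-01, -5.60109590e-01,  7.77901913e-03,
        -5.61174868e+02],
       [-4.26206823e-01, -6.39234553e-01, -6.40099157e-01,
         2.34222900e+02],
       [ 3.63498294e-01,  5.26931148e-01, -7.68252924e-01,
         1.16171402e+03],
       [ 0.00000000e+00,  0.00000000e+00,  0.00000000e+00
[... 226 characters left out ...]
      [-9.96616404e-01,  6.65567579e-03, -8.19234122e-02,
         5.85920512e+02],
       [ 8.19784538e-02,  8.46672494e-03, -9.96598138e-01,
         1.12812991e+03],
       [ 0.00000000e+00,  0.00000000e+00,  0.00000000e+00,
         1.00000000e+00]])}
wrist {'vertical_fov': 68.5763608701739, 'cx': 276.2326194185352, 'cy': 206.4308893154314, 'hand_eye': array([[-5.05125668e-04, -9.61088576e-01, -2.76239921e-01,
         6.96147528e+01],
       [ 9.99999850e-01, -4.27094229e-04, -3.42637690e-04,
         4.52332079e-01],
       [ 2.11324693e-04, -2.76240053e-01,  9.61088648e-01,
        -1.30073453e+02],
       [ 0.00000000e+00,  0.00000000e+00,  0.00000000e+00,
         1.00000000e+00]])}
```

View pics/a_top.png

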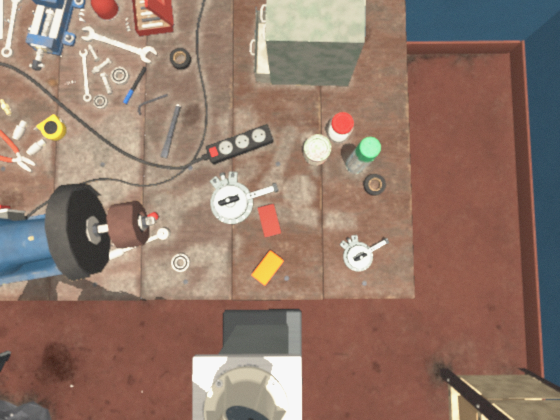

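View pics/a_scene.png

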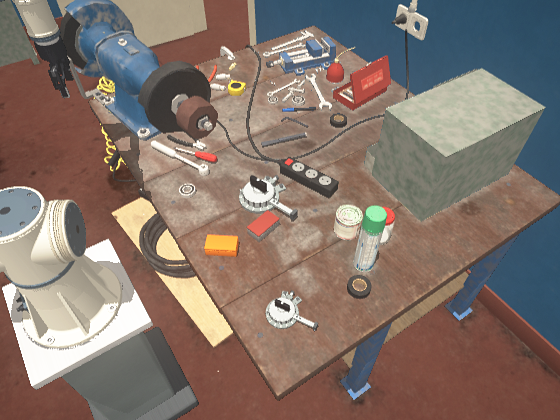

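Candidates (top view): the stop is the larger one at (231,202), not the small one at (358,257). The block is the red one at (269,219); the orange one at (268,268) is a look-alike, and the red-lidded can at (340,126) and red box at (153,15) are other things. Next I'll take a close crop and measure.

```bash
cat > h.py <<'E'
import numpy as np, cv2
from rig import r, eyes
def K(f):
    F=210/np.tan(np.radians(f["vertical_fov"]/2)); return F,f["cx"],f["cy"]
def Tcw(f,s=None):
    if "camera_from_world" in f: return np.linalg.inv(f["camera_from_world"])
    from scipy.spatial.transform import Rotation as R
    T=np.eye(4); T[:3,:3]=R.from_euler("xyz",s["tcp_rot"]).as_matrix(); T[:3,3]=s["eef_pos"]
    return T@f["hand_eye"]
def ray(f,px,z,s=None):
    F,cx,cy=K(f); T=Tcw(f,s); px=np.atleast_2d(px).astype(float)
    d=np.c_[(px[:,0]-cx)/F,(px[:,1]-cy)/F,np.ones(len(px))]@T[:3,:3].T; o=T[:3,3]
    return o+d*((z-o[2])/d[:,2])[:,None]
def proj(f,P,s=None):
    F,cx,cy=K(f); T=np.linalg.inv(Tcw(f,s)); c=np.atleast_2d(P)@T[:3,:3].T+T[:3,3]
    return np.c_[c[:,0]/c[:,2]*F+cx,c[:,1]/c[:,2]*F+cy]
def cloud(f,s=None):
    F,cx,cy=K(f);T=Tcw(f,s);d=f["depth"];v,u=np.mgrid[:420,:560]
    c=np.stack([(u-cx)/F*d,(v-cy)/F*d,d],-1); return c@T[:3,:3].T+T[:3,3]
def redmask(fr):
    h=cv2.cvtColor(fr,cv2.COLOR_RGB2HSV); return (((h[...,0]<5)|(h[...,0]>172))&(h[...,1]>140)&(h[...,2]>110)).astype(np.uint8)
def blob(m,box):
    z=np.zeros_like(m);x0,y0,x1,y1=box;z[y0:y1,x0:x1]=m[y0:y1,x0:x1]
    c=max(cv2.findContours(z,cv2.RETR_EXTERNAL,cv2.CHAIN_APPROX_NONE)[0],key=cv2.contourArea)
    return c[:,0,:]
E
python3 - <<'E'
from h import *
f=eyes.grab_frame("top"); g=eyes.grab_frame("scene")
cv2.imwrite("pics/b_top.png",cv2.resize(f["frame"][140:300,170:410,::-1],None,fx=3,fy=3,interpolation=cv2.INTER_CUBIC))
cv2.imwrite("pics/b_scene.png",cv2.resize(g["frame"][160:260,190:390,::-1],None,fx=4,fy=4,interpolation=cv2.INTER_CUBIC))
for q,b in((f,(250,195,290,245)),(g,(235,200,290,245))):
    c=blob(redmask(q["frame"]),b); W=ray(q,c,34)[:,:2].astype(np.float32)
    print(len(c),cv2.minAreaRect(W), np.round(cv2.boxPoints(cv2.minAreaRect(W))).tolist())
P=cloud(f); 
for n,px in dict(stop=(231,202),block=(269,219),small=(358,257),tin=(317,149),tape=(374,184),bear=(180,262),or_=(268,268)).items():
    print(n,np.round(P[px[1],px[0]]))
# head disc: points with 36<z<44 near stop
S=P[160:245,190:300].reshape(-1,3); m=(S[:,2]>35)&(S[:,2]<45)&(np.hypot(*(S[:,:2]-P[202,231,:2]).T)<70)
print("head",m.sum(),cv2.minEnclosingCircle(S[m,:2].astype(np.float32)))
m=(S[:,2]>78)&(S[:,2]<95); print("knob",m.sum(),cv2.minAreaRect(S[m,:2].astype(np.float32)),S[m].mean(0))
E
```

```text
84 ((549.6448364257812, -67.7631607055664), (88.46429443359375, 47.65937805175781), 13.982789039611816) [[501.0, -55.0], [512.0, -102.0], [598.0, -80.0], [587.0, -34.0]]
64 ((547.802001953125, -71.43803405761719), (88.90812683105469, 48.557228088378906), 13.943670272827148) [[499.0, -59.0], [511.0, -106.0], [597.0, -84.0], [585.0, -37.0]]
stop [599.  37.  77.]
block [553. -68.  30.]
small [ 441. -324.   53.]
tin [ 752. -209.   70.]
tape [ 659. -386.    2.]
bear [427. 202.  -1.]
or_ [410. -65.  33.]
head 710 ((603.8079833984375, 40.800899505615234), 54.534523010253906)
knob 107 ((603.6236572265625, 45.31090545654297), (14.139398574829102, 59.62612533569336), 18.673585891723633) [603.28844167  45.4083687   85.04145385]
```

View pics/b_top.png

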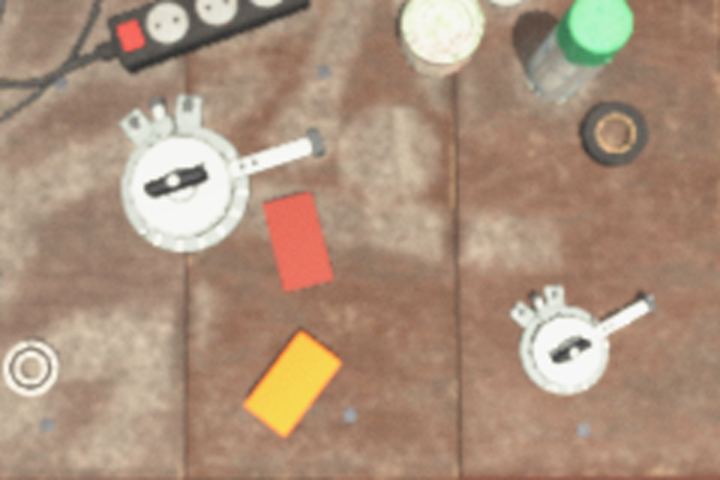

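View pics/b_scene.png

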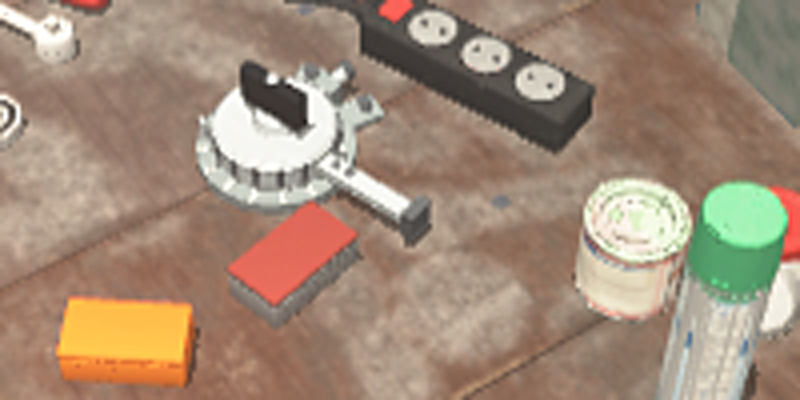

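```bash
python3 - <<'E'
from h import *
f=eyes.grab_frame("top"); g=eyes.grab_frame("scene")
for q in(f,g):
    P=cloud(q).reshape(-1,3)[::1]
    for x0 in range(100,800,100):
        row=[]
        for y0 in range(-400,700,100):
            m=(P[:,0]>=x0)&(P[:,0]<x0+100)&(P[:,1]>=y0)&(P[:,1]<y0+100)&(q["depth"].reshape(-1)>0)
            row.append(int(np.percentile(P[m,2],99.5)) if m.sum()>5 else None)
        print(x0,row)
    print()
s=r.sense();print(s["clock"],s["eef_pos"])
E
```

```text
100 [-718, -717, 4, 314, 322, 5, -718, -715, -719, -715, -717]
200 [-718, -719, -713, None, None, -725, -722, -720, -715, 307, -715]
300 [6, 5, 6, 37, 5, 5, 6, 249, 7, 22, 31]
400 [59, 22, 34, 38, 5, 17, 253, 324, 323, 263, 124]
500 [5, 5, 23, 38, 87, 13, 263, 327, 328, 262, 166]
600 [223, 5, 5, 40, 88, 14, 11, 289, 285, 16, 19]
700 [227, 101, 78, 47, 47, 45, 16, 16, 15, 6, 27]

100 [None, -721, 3, 353, 324, 2, -721, 603, -719, -722, -717]
200 [-725, -720, -719, -721, -720, -720, -708, -708, -612, 529, 315]
300 [4, 3, 3, 35, 3, 3, 3, 4, 3, 24, 255]
400 [58, 10, 33, 37, 4, 15, 250, 321, 316, 278, 291]
500 [4, 4, 32, 37, 86, 4, 261, 325, 325, 273, 276]
600 [223, 3, 4, 39, 87, 7, 9, 281, 270, None, None]
700 [225, 77, 77, 45, 47, 44, 15, 14, 13, 4, 25]

0.35 [245.56072932 574.66214125 242.13679653]
```

Call:
servo_tool:
  rows:
    - [[0,-3,0],0,8.54]
    - [[0,-4,0],0,8.54]
    - [[0,-4,0],0,8.54]
    - [[0,-4,0],0,8.54]
    - [[0,-4,0],0,8.54]
  squeeze: 50

```text
clock: 0.77
eef_pos: [245.2, 382.9, 242.0]
tcp_rot: [-3.141, 0.0, 2.738]
contact_force: [0.5, 0.2, 0.5]
opening: 1.001
```

Call:
servo_tool:
  rows:
    - [[0,-4,0],0,8.54]
    - [[0,-4,0],0,8.54]
    - [[0,-4,0],0,8.54]
    - [[0,-4,0],0,8.54]
    - [[0,-4,0],0,8.54]

```text
clock: 1.18
eef_pos: [245.0, 183.2, 242.3]
tcp_rot: [3.141, 0.001, 2.739]
contact_force: [1.0, 0.1, 0.3]
opening: 0.998
```

Call:
servo_tool:
  rows:
    - [[2.5,-2.5,0],0.125,8.54]
    - [[3,-2.5,-0.5],0.125,8.54]
    - [[3,-2.5,-1],0.125,8.54]
    - [[3,-2.5,-1],0.125,8.54]
    - [[3,-2.5,-1],0.125,8.54]

```text
clock: 1.6
eef_pos: [364.6, 84.5, 214.0]
tcp_rot: [3.141, 0.002, -3.037]
contact_force: [0.1, 0.7, 0.6]
opening: 0.999
```

Call:
servo_tool:
  rows:
    - [[3,-2.5,-1],0.02,8.54]
    - [[3,-2.5,-1],0,8.54]
    - [[3,-2.5,-1],0,8.54]
    - [[3,-2.5,-1],0,8.54]
    - [[2,-1,-1],0,8.54]

```text
clock: 2.02
eef_pos: [506.2, -27.2, 163.5]
tcp_rot: [-3.141, 0.002, -3.023]
contact_force: [-0.3, -0.0, 0.8]
opening: 0.999
```

```bash
python3 - <<'E'
from h import *
s=r.sense(); print(s["clock"],s["eef_pos"],s["tcp_rot"],s["qpos"])
f=eyes.grab_frame("wrist")
cv2.imwrite("pics/c_wrist.png",f["frame"][:,:,::-1])
c=blob(redmask(f["frame"]),(0,0,560,420)); W=ray(f,c,34,s)[:,:2].astype(np.float32)
print(len(c),cv2.minAreaRect(W), np.round(cv2.boxPoints(cv2.minAreaRect(W))).tolist())
P=cloud(f,s).reshape(-1,3);m=(P[:,2]>80)&(P[:,2]<92);print(m.sum(),P[m].mean(0),cv2.minAreaRect(P[m,:2].astype(np.float32)))
E
```

```text
2.0167 [506.22862562 -27.24512644 163.50776816] [-3.14062793e+00  1.76981371e-03 -3.02312054e+00] [-5.63065083e-02  2.66067789e-01  1.95805200e+00 -8.10022958e-04
  9.15562416e-01 -1.74508112e+00]
276 ((549.802734375, -68.46772766113281), (88.09546661376953, 48.69532775878906), 14.107854843139648) [[501.0, -56.0], [513.0, -103.0], [598.0, -81.0], [587.0, -34.0]]
950 [602.40416986  44.87777685  83.55080852] ((604.3267822265625, 44.61464309692383), (14.71261978149414, 57.266536712646484), 20.66678237915039)
```

View pics/c_wrist.png

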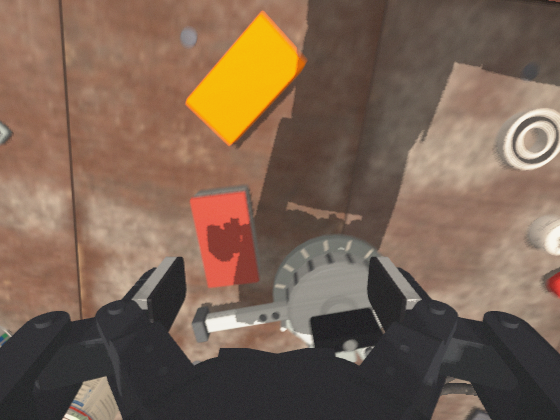

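The wrist view shows the red block at (225,240), agreeing with the top and scene views: centre (549.5, -69), long axis 14°. The orange look-alike is at (247,78) and the stop's head at (345,290).

Call:
servo_tool:
  rows:
    - [[1.5,-1.4,0],0.063,8.54]
    - [[1.5,-1.4,0],0.063,8.54]
    - [[1.35,-1.4,0],0,8.54]
    - [[0,0,-2],0,8.54]
    - [[0,0,-3],0,8.54]

```text
clock: 2.48
eef_pos: [550.1, -67.4, 115.8]
tcp_rot: [-3.139, 0.006, -2.897]
contact_force: [0.7, -0.2, -0.5]
opening: 1.0
```

Call:
servo_tool:
  rows:
    - [[0,0,-3],0,8.54]
    - [[0,0,-2],0,8.54]
    - [[0,0,0],0,8.54]

```text
clock: 2.73
eef_pos: [544.1, -65.9, 60.2]
tcp_rot: [3.139, -0.006, -2.896]
contact_force: [-0.8, 0.2, 0.5]
opening: 0.996
```

Call:
servo_tool:
  rows:
    - [[0.0,0,0],0,8.54]
    - [[0,0,0],0,8.54]

```text
clock: 2.9
eef_pos: [547.8, -66.3, 65.0]
tcp_rot: [-3.141, 0.001, -2.895]
contact_force: [-0.0, -0.4, -0.2]
opening: 1.002
```

Call:
servo_tool:
  rows:
    - [[0.2,-0.3,-1.2],0,8.54]
    - [[0,0,-1.5],0,8.54]
    - [[0,0,-1.3],0,8.54]
    - [[0,0,-0.9],0,8.54]
    - [[0,0,0],0,8.54]

```text
clock: 3.32
eef_pos: [548.5, -69.3, 13.8]
tcp_rot: [3.141, -0.001, -2.896]
contact_force: [-0.6, -0.2, 0.2]
opening: 1.0
```

Call:
servo_tool:
  rows:
    - [[0,0,0],0,8.54]

```text
clock: 3.4
eef_pos: [549.1, -69.4, 15.0]
tcp_rot: [-3.142, 0.0, -2.896]
contact_force: [0.7, -0.3, 0.2]
opening: 1.001
```

Call:
servo_tool:
  rows:
    - [[0,0,0],0,4]
    - [[0,0,0],0,4]
    - [[0,0,0],0,4]
    - [[0,0,0],0,4]
    - [[0,0,0],0,4]
  squeeze: 40

```text
clock: 3.82
eef_pos: [549.5, -69.4, 15.7]
tcp_rot: [-3.141, 0.001, -2.896]
contact_force: [-0.5, -0.0, 6.1]
opening: 0.579
```

Call:
servo_tool:
  rows:
    - [[0,0,0],0,4]
    - [[0,0,0],0,4]
    - [[0,0,0],0,4]
    - [[0,0,0.5],0,4]
    - [[0,0,1],0,4]

```text
clock: 4.23
eef_pos: [548.1, -69.1, 29.6]
tcp_rot: [3.141, -0.002, -2.896]
contact_force: [-0.4, -0.2, -2.1]
opening: 0.577
```

Call:
servo_tool:
  rows:
    - [[0,0,1.5],0,4]
    - [[0,0,2],0,4]
    - [[0,-1,1.5],0,4]
    - [[0.5,-2,1],0,4]
    - [[0.5,-2.5,0.5],0,4]

```text
clock: 4.65
eef_pos: [559.7, -124.0, 97.4]
tcp_rot: [-3.141, 0.002, -2.894]
contact_force: [1.5, 0.2, -2.1]
opening: 0.579
```

Call:
servo_tool:
  rows:
    - [[0.5,-2.5,0],0,4]
    - [[0.5,-2.5,0],0,4]
    - [[0.5,-2.5,0],0,4]
    - [[0.5,-2,0],0,4]
    - [[0,-1,0],0,4]

```text
clock: 5.07
eef_pos: [579.9, -231.7, 95.9]
tcp_rot: [-3.14, 0.001, -2.897]
contact_force: [0.6, -0.5, -0.9]
opening: 0.575
```

Call:
servo_tool:
  rows:
    - [[0,-0.5,0],0,4]
    - [[0,0,0],0,4]

```text
clock: 5.23
eef_pos: [578.5, -234.7, 95.1]
tcp_rot: [3.141, -0.0, -2.897]
contact_force: [-0.6, 0.6, -1.5]
opening: 0.581
```

```bash
python3 - <<'E'
from h import *
s=r.sense(); print(s["clock"],s["eef_pos"],s["tcp_rot"],s["opening"],s["contact_force"])
f=eyes.grab_frame("top")
cv2.imwrite("pics/d_top.png",cv2.resize(f["frame"][140:300,190:430,::-1],None,fx=3,fy=3))
E
```

```text
5.2333 [ 578.46493539 -234.67242876   95.0707214 ] [ 3.14137529e+00 -2.85396656e-04 -2.89657645e+00] 0.580727970719178 [-0.55991194  0.61248266 -1.49047706]
```

View pics/d_top.png

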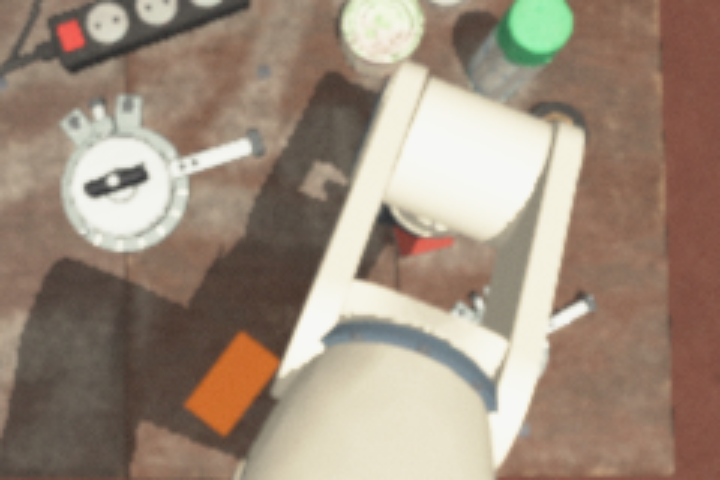

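The block is held (red corner at (420,240)) and the stop is still at home. Lowering now.

Call:
servo_tool:
  rows:
    - [[0,0,-1.5],0,4]
    - [[0,0,-2],0,4]
    - [[0,0,-2],0,4]
    - [[0,0,-1.2],0,4]
    - [[0,0,-0.4],0,4]

```text
clock: 5.7
eef_pos: [577.4, -232.6, 21.9]
tcp_rot: [3.139, -0.003, -2.895]
contact_force: [-0.7, 0.3, -2.6]
opening: 0.579
```

Call:
servo_tool:
  rows:
    - [[0,0,-0.3],0,4]
    - [[0,0,-0.2],0,4]
    - [[0,0,-0.2],0,4]

```text
clock: 5.95
eef_pos: [579.6, -234.3, 17.6]
tcp_rot: [-3.141, 0.001, -2.895]
contact_force: [0.1, 0.6, -0.9]
opening: 0.58
```

Call:
servo_tool:
  rows:
    - [[0,0,-0.1],0,4]
    - [[0,0,-0.1],0,4]
    - [[0,0,0],0,4]

```text
clock: 6.2
eef_pos: [579.4, -234.5, 15.8]
tcp_rot: [-3.141, 0.001, -2.896]
contact_force: [-1.4, 0.9, 3.1]
opening: 0.578
```

Contact with the bench; releasing.

Call:
servo_tool:
  rows:
    - [[0,0,0],0,6]
    - [[0,0,0],0,8.54]
    - [[0,0,0],0,8.54]
    - [[0,0,0],0,8.54]
    - [[0,0,0],0,8.54]

```text
clock: 6.62
eef_pos: [579.0, -234.3, 14.9]
tcp_rot: [-3.142, 0.0, -2.896]
contact_force: [0.6, -0.5, 0.4]
opening: 1.0
```

Call:
servo_tool:
  rows:
    - [[0,0,0],0,8.54]
    - [[0,0,1],0,8.54]
    - [[0,0,2],0,8.54]
    - [[0,0,2.5],0,8.54]
    - [[0,0,2.5],0,8.54]

```text
clock: 7.03
eef_pos: [578.6, -234.1, 96.0]
tcp_rot: [3.141, -0.001, -2.896]
contact_force: [0.4, 0.3, 0.6]
opening: 0.997
```

Call:
servo_tool:
  rows:
    - [[0,0,2.5],0,8.54]
    - [[0,0,2.5],0,8.54]
    - [[-1,1,1.5],0,8.54]
    - [[-1,1,0],0,8.54]
    - [[0,0,0],0,8.54]

```text
clock: 7.45
eef_pos: [557.9, -213.2, 161.7]
tcp_rot: [-3.141, 0.001, -2.895]
contact_force: [-0.1, 0.0, -1.1]
opening: 0.996
```

```bash
python3 - <<'E'
from h import *
s=r.sense(); print(s["clock"],s["eef_pos"],s["tcp_rot"],s["opening"],s["contact_force"])
f=eyes.grab_frame("wrist")
cv2.imwrite("pics/e_wrist.png",f["frame"][:,:,::-1])
c=blob(redmask(f["frame"]),(0,0,560,420)); W=ray(f,c,34,s)[:,:2].astype(np.float32)
print(len(c),cv2.minAreaRect(W))
P=cloud(f,s); 
M=np.zeros((420,560),np.uint8);cv2.drawContours(M,[c[:,None]],-1,1,-1);M=cv2.erode(M,np.ones((5,5)))>0
Q=P[M]; A=np.c_[Q[:,:2]-Q[:,:2].mean(0),np.ones(len(Q))]; print("top plane",np.linalg.lstsq(A,Q[:,2],rcond=None)[0])
f=eyes.grab_frame("scene"); cv2.imwrite("pics/e_scene.png",f["frame"][:,:,::-1])
E
```

```text
7.45 [ 557.91925504 -213.17804449  161.67759283] [-3.14140630e+00  7.59225712e-04 -2.89524482e+00] 0.9961879324402148 [-0.13271933  0.0292664  -1.10262564]
296 ((578.647216796875, -234.30630493164062), (87.79452514648438, 48.843257904052734), 14.031896591186523)
top plane [-0.21943455  0.14793346 33.900395  ]
```

View pics/e_wrist.png

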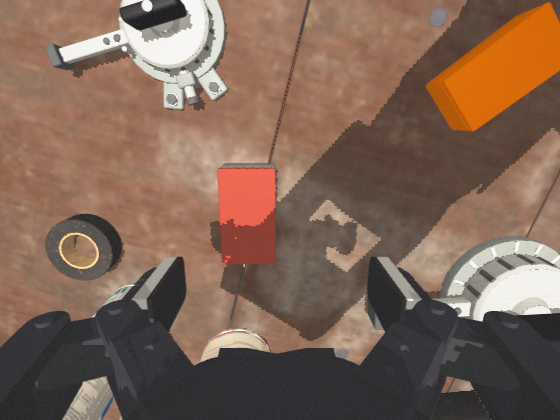

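View pics/e_scene.png

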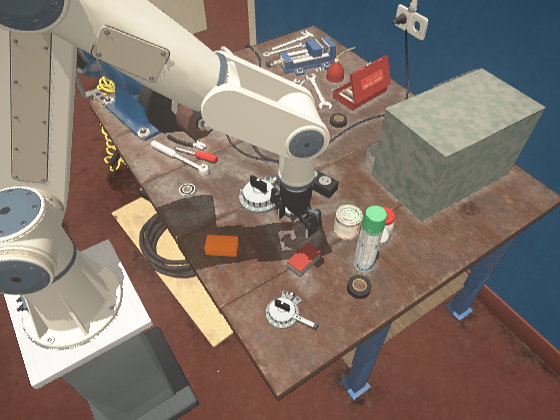

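```bash
python3 - <<'E'
from h import *
s=r.sense(); f=eyes.grab_frame("wrist")
P=cloud(f,s)[...,2]
print(np.round(P[168:266:8,222:276:6]).astype(int))
f=eyes.grab_frame("scene");P=cloud(f)
c=blob(redmask(f["frame"]),(280,235,330,285));print(cv2.boundingRect(c)); x,y,w,h=cv2.boundingRect(c)
print(np.round(P[y:y+h:3,x:x+w:4,2]).astype(int))
E
```

```text
[[ 33  32  32  33  32  32  33  33  33]
 [ 32  32 291  32  32  31  33  33  33]
 [ 32  33  33  33  33  33  33  33  33]
 [ 32  32  32  32  33  33  32  30  33]
 [ 32  33  32  33  32  32  32  33  32]
 [ 33  32  33  31  33  32  32  33  33]
 [ 32  33  32  33  33  33  32  33  33]
 [ 32  32  32  32  32  32  33  32  33]
 [ 33  33  33  33  32  33  33  32  32]
 [ 30  32  32  34  33  33  32  32  33]
 [ -1  32  32  32  33  33  33  31  31]
 [ -1  33  33  32  32  32  33  32  33]
 [ -1  -2  -2  -2  -9  -1  -1  -1  -2]]
(287, 243, 33, 29)
[[  -2   -3   -6    0 1047   33    3   -3   -2]
 [   0   -1   -3   -2   34   34   31   -3   -3]
 [  -3    2   -5   -2   32   33   32   34   -2]
 [  -5    4    1   33   31   31   35   33   32]
 [   1   -5   35   34   29   33   32   32   27]
 [  -1   32   34   34   35   31   30   24    5]
 [  32   34   36   32   33   34   31   12   -4]
 [  22   33   33   29   33   33   15    0   -1]
 [   4   22   31   31   32   21    3   -1   -4]
 [  -7    5   25   32   22    3   -2    0   -2]]
```

The block lies flat (its top reads 32–33 mm everywhere) at (579,-234), 281 mm from the axis. The odd plane slope came from stray depth readings. Next I'll go to the knob, turning the tool.

Call:
servo_tool:
  rows:
    - [[0.5,1.5,0.6],-0.12,8.54]
    - [[0.5,1.7,0.6],-0.12,8.54]
    - [[0.5,1.7,0.6],-0.12,8.54]
    - [[0.5,1.7,0.6],-0.12,8.54]
    - [[0.5,1.7,0.6],-0.12,8.54]

```text
clock: 8.07
eef_pos: [584.4, -130.9, 189.5]
tcp_rot: [-3.141, -0.001, 2.781]
contact_force: [-0.1, -0.4, -0.3]
opening: 0.998
```

Call:
servo_tool:
  rows:
    - [[0.5,1.7,0],-0.12,8.54]
    - [[0.5,1.7,0],-0.12,8.54]
    - [[0.5,1.7,0],-0.12,8.54]
    - [[0.5,1.7,0],-0.12,8.54]
    - [[0.5,1.7,0],-0.12,8.54]

```text
clock: 8.48
eef_pos: [609.5, -45.8, 189.2]
tcp_rot: [-3.141, -0.0, 2.181]
contact_force: [-0.3, -1.0, -0.7]
opening: 1.002
```

Call:
servo_tool:
  rows:
    - [[0.7,1.7,0],-0.12,8.54]
    - [[0.7,1.6,0],-0.12,8.54]
    - [[0,0,0],-0.05,8.54]
    - [[0,0,0],0,8.54]

```text
clock: 8.82
eef_pos: [623.5, -12.6, 189.1]
tcp_rot: [-3.141, -0.0, 1.897]
contact_force: [-0.1, -0.5, 0.8]
opening: 1.0
```

```bash
python3 - <<'E'
from h import *
s=r.sense(); print(s["clock"],s["eef_pos"],s["tcp_rot"],s["qpos"])
f=eyes.grab_frame("wrist")
cv2.imwrite("pics/f_wrist.png",f["frame"][:,:,::-1])
P=cloud(f,s).reshape(-1,3);col=f["frame"].reshape(-1,3)
m=(P[:,2]>82)&(P[:,2]<90)&(np.hypot(P[:,0]-603,P[:,1]-45)<45);print(m.sum(),P[m].mean(0),cv2.minAreaRect(P[m,:2].astype(np.float32)))
print(proj(f,[[603.5,45,86],[603.5,45,40]],s))
E
```

```text
8.8167 [623.524259   -12.62868549 189.08254292] [-3.14070937e+00 -2.58853555e-04  1.89659650e+00] [-2.26251482e-02  4.04224036e-01  1.68446821e+00 -6.70294268e-05
  1.05381900e+00 -3.48392276e-01]
1348 [604.9158625   46.92551133  84.12178155] ((605.4091186523438, 46.156028747558594), (13.062373161315918, 58.681156158447266), 18.264921188354492)
[[274.79306169 130.77071364]
 [275.0757016  128.679222  ]]
```

View pics/f_wrist.png

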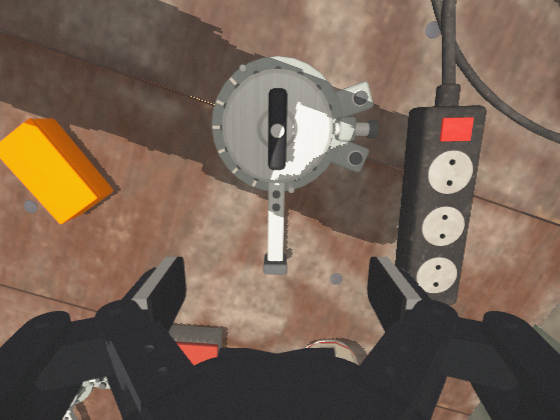

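```bash
python3 - <<'E'
from h import *
s=r.sense(); f=eyes.grab_frame("wrist")
m=((f["frame"].max(2)<60)).astype(np.uint8)
c=blob(m,(255,75,300,180)); print(cv2.boundingRect(c))
print(cv2.minAreaRect(ray(f,c,86,s)[:,:2].astype(np.float32)))
P=cloud(f,s); Z=P[...,2]; m=((Z>30)&(Z<46)).astype(np.uint8); 
m=cv2.morphologyEx(m,cv2.MORPH_OPEN,np.ones((15,15)));m[250:]=0
c=blob(m,(190,40,345,215)); W=ray(f,c,40,s)[:,:2].astype(np.float32); print(cv2.minEnclosingCircle(W), cv2.fitEllipse(W))
E
```

```text
(269, 88, 19, 81)
((604.8515014648438, 46.06351089477539), (12.744994163513184, 57.09504318237305), 17.548179626464844)
((613.3883056640625, 50.72995376586914), 47.24063491821289) ((623.732177734375, 56.80827713012695), (51.57675552368164, 91.03704071044922), 28.932252883911133)
```

Call:
servo_tool:
  rows:
    - [[-0.6,2,0],0,6]
    - [[-0.7,2,0],0,6]
    - [[-0.6,1.8,0],0,6]
    - [[0,0,-1.5],0,6]
    - [[0,0,-2],0,6]

```text
clock: 9.33
eef_pos: [605.0, 45.0, 156.1]
tcp_rot: [3.138, 0.001, 1.9]
contact_force: [0.4, 0.1, 0.4]
opening: 0.703
```

Call:
servo_tool:
  rows:
    - [[0,0,-1.5],0,6]
    - [[0,0,-1],0,6]
    - [[0,0,0],0,6]
    - [[0,0,0],0,6]

```text
clock: 9.67
eef_pos: [603.9, 44.2, 129.6]
tcp_rot: [-3.141, -0.0, 1.898]
contact_force: [-0.4, -0.2, 0.5]
opening: 0.703
```

Call:
servo_tool:
  rows:
    - [[0.06,0.15,-1],0,6]
    - [[0,0,-1.5],0,6]
    - [[0,0,-1.5],0,6]
    - [[0,0,-1.5],0,6]
    - [[0,0,-0.9],0,6]

```text
clock: 10.08
eef_pos: [604.5, 46.2, 64.9]
tcp_rot: [-3.141, -0.0, 1.898]
contact_force: [-0.3, 0.7, 0.4]
opening: 0.701
```

Call:
servo_tool:
  rows:
    - [[0,0,0],0,6]
    - [[0,0,0],0,6]

```text
clock: 10.25
eef_pos: [604.7, 46.2, 65.9]
tcp_rot: [-3.141, -0.0, 1.898]
contact_force: [0.4, -0.4, 0.3]
opening: 0.701
```

```bash
python3 - <<'E'
from h import *
s=r.sense(); print(s["clock"],s["eef_pos"],s["tcp_rot"],s["contact_force"])
f=eyes.grab_frame("scene")
cv2.imwrite("pics/g_scene.png",cv2.resize(f["frame"][140:240,200:350,::-1],None,fx=5,fy=5))
f=eyes.grab_frame("wrist");cv2.imwrite("pics/g_wrist.png",f["frame"][:,:,::-1])
E
```

```text
10.25 [604.6708962   46.18415231  65.9048082 ] [-3.14135069e+00 -5.16624513e-05  1.89769243e+00] [ 0.4020723  -0.41864754  0.30507199]
```

View pics/g_scene.png

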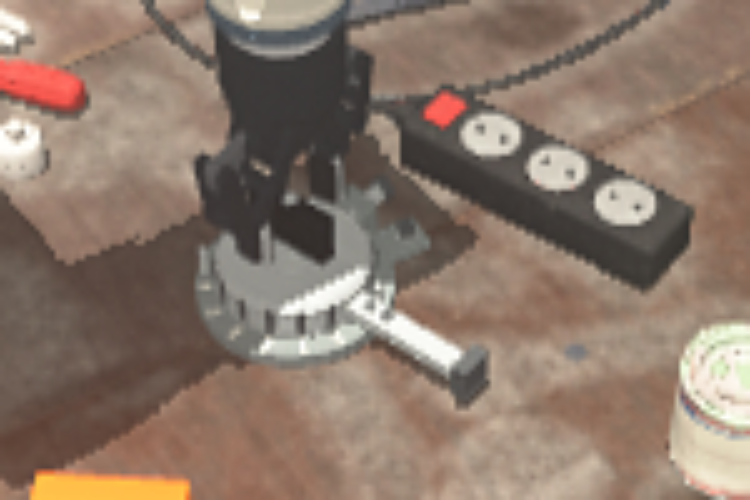

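View pics/g_wrist.png

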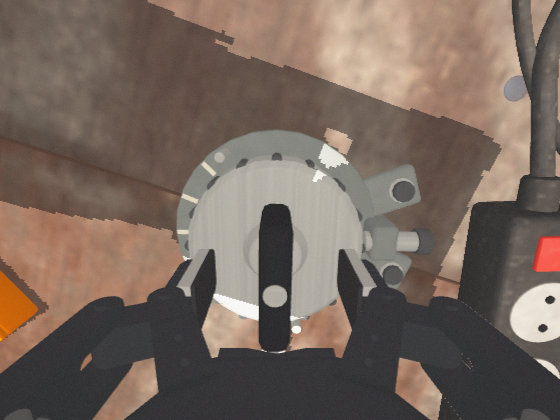

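The knob stands centred between the pads at about (275,275), parallel to them, and the arm is at home. Closing.

Call:
servo_tool:
  rows:
    - [[0,0,-0.2],0,3]
    - [[0,0,0],0,2]
    - [[0,0,0],0,1]
    - [[0,0,0],0,1]
    - [[0,0,0],0,1]
  squeeze: 60

```text
clock: 10.77
eef_pos: [604.4, 46.1, 64.4]
tcp_rot: [-3.141, 0.0, 1.898]
contact_force: [-2.5, -1.6, 5.4]
opening: 0.159
```

Call:
servo_tool:
  rows:
    - [[0,0,0],0,0.5]
    - [[0,0,0],0,0.5]
    - [[0,0,0],0,0.5]
    - [[0,0,0],0,0.5]

```text
clock: 11.1
eef_pos: [604.5, 46.1, 64.4]
tcp_rot: [-3.141, 0.0, 1.898]
contact_force: [-3.0, -0.9, 5.2]
opening: 0.152
```

Call:
servo_tool:
  rows:
    - [[0,0,0],-0.03,0.5]
    - [[0,0,0],-0.05,0.5]
    - [[0,0,0],-0.05,0.5]
    - [[0,0,0],-0.05,0.5]
    - [[0,0,0],-0.05,0.5]

```text
clock: 11.52
eef_pos: [604.5, 46.2, 64.4]
tcp_rot: [3.142, 0.0, 1.665]
contact_force: [-1.4, -1.3, 5.5]
opening: 0.153
```

Call:
servo_tool:
  rows:
    - [[0,0,0],-0.05,0.5]
    - [[0,0,0],-0.05,0.5]
    - [[0,0,0],-0.04,0.5]
    - [[0,0,0],-0.023,0.5]
    - [[0,0,0],0,0.5]

```text
clock: 11.93
eef_pos: [604.6, 46.1, 64.4]
tcp_rot: [3.141, 0.0, 1.503]
contact_force: [-1.5, -1.5, 5.6]
opening: 0.151
```

Call:
servo_tool:
  rows:
    - [[0,0,0],0,0.5]
    - [[0,0,0],0,0.5]
    - [[0,0,0],0,0.5]
    - [[0,0,0],0,0.5]
    - [[0,0,0],0,0.5]

```text
clock: 12.35
eef_pos: [604.6, 46.2, 64.4]
tcp_rot: [3.141, 0.0, 1.505]
contact_force: [-1.2, -0.5, 5.8]
opening: 0.153
```

```bash
cat > look.py <<'E'
import sys
from h import *
n=sys.argv[1]
s=r.sense(); print(s["clock"],s["eef_pos"],s["tcp_rot"],s["opening"],s["contact_force"],s["wrist_torque"])
w=eyes.grab_frame("wrist");cv2.imwrite(f"pics/{n}_wrist.png",w["frame"][:,:,::-1])
f=eyes.grab_frame("scene")
cv2.imwrite(f"pics/{n}_scene.png",cv2.resize(f["frame"][140:280,200:350,::-1],None,fx=4,fy=4))
E
python3 look.py h1
```

```text
12.35 [604.61179452  46.15517487  64.37834288] [3.14140230e+00 4.19682427e-05 1.50487229e+00] 0.1532484316569108 [-1.23342662 -0.5007611   5.80521612] [-0.10858261  0.39355536 -0.01999686]
```

View pics/h1_scene.png

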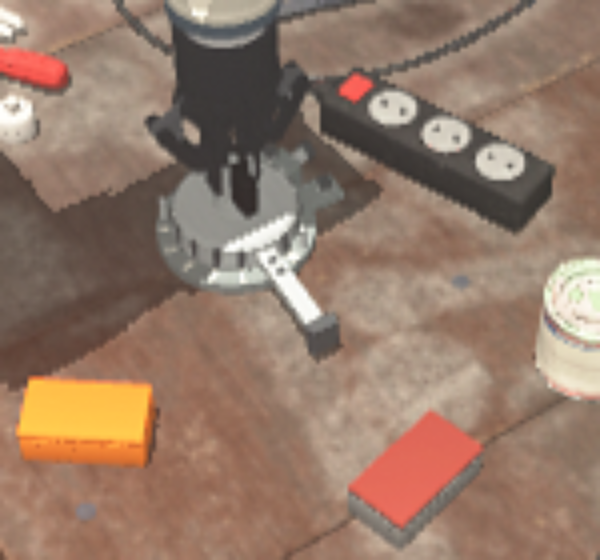

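View pics/h1_wrist.png

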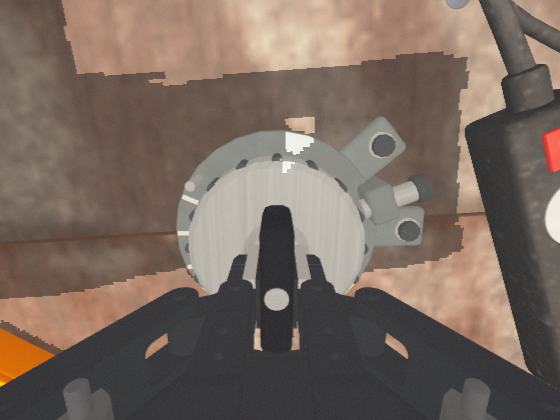

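The arm moved to the first click (pad at about (322,330) in the scene crop) with the knob still squarely gripped. On to the second.

Call:
servo_tool:
  rows:
    - [[0,0,0],-0.03,0.5]
    - [[0,0,0],-0.05,0.5]
    - [[0,0,0],-0.05,0.5]
    - [[0,0,0],-0.05,0.5]
    - [[0,0,0],-0.05,0.5]

```text
clock: 12.87
eef_pos: [604.7, 46.1, 64.4]
tcp_rot: [3.141, 0.0, 1.273]
contact_force: [-1.4, -1.1, 5.3]
opening: 0.156
```

Call:
servo_tool:
  rows:
    - [[0,0,0],-0.05,0.5]
    - [[0,0,0],-0.05,0.5]
    - [[0,0,0],-0.04,0.5]
    - [[0,0,0],-0.023,0.5]
    - [[0,0,0],0,0.5]

```text
clock: 13.28
eef_pos: [604.8, 46.1, 64.4]
tcp_rot: [3.141, -0.0, 1.11]
contact_force: [-3.3, -0.2, 5.5]
opening: 0.155
```

Call:
servo_tool:
  rows:
    - [[0,0,0],0,0.5]
    - [[0,0,0],0,0.5]
    - [[0,0,0],0,0.5]
    - [[0,0,0],0,0.5]
    - [[0,0,0],0,0.5]

```text
clock: 13.7
eef_pos: [604.7, 46.1, 64.4]
tcp_rot: [3.141, -0.0, 1.112]
contact_force: [-1.4, -0.8, 5.6]
opening: 0.152
```

```bash
python3 look.py h2
```

```text
13.7 [604.74073339  46.09774884  64.37303802] [ 3.14117007e+00 -8.53032679e-05  1.11185881e+00] 0.15179772481786416 [-1.39632927 -0.83796705  5.56021698] [-0.15566288  0.29147804 -0.05839856]
```

View pics/h2_scene.png

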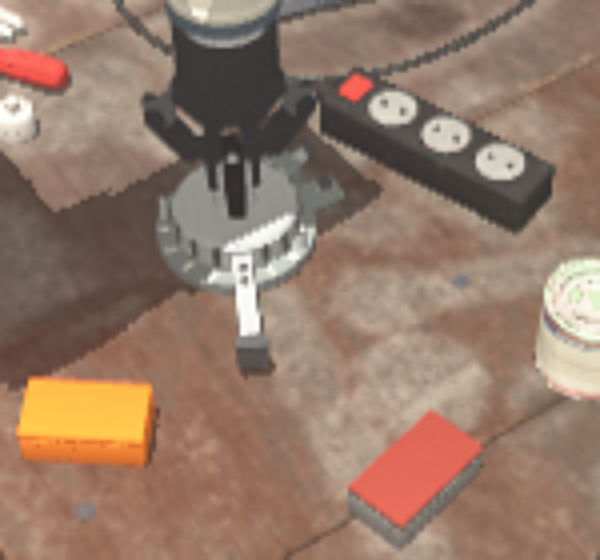

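The knob is in the second click (pad now at (254,352)). Last one.

Call:
servo_tool:
  rows:
    - [[0,0,0],-0.03,0.5]
    - [[0,0,0],-0.05,0.5]
    - [[0,0,0],-0.05,0.5]
    - [[0,0,0],-0.05,0.5]
    - [[0,0,0],-0.05,0.5]

```text
clock: 14.22
eef_pos: [604.8, 46.1, 64.4]
tcp_rot: [3.141, -0.0, 0.88]
contact_force: [-0.3, -0.9, 4.6]
opening: 0.154
```

Call:
servo_tool:
  rows:
    - [[0,0,0],-0.05,0.5]
    - [[0,0,0],-0.05,0.5]
    - [[0,0,0],-0.04,0.5]
    - [[0,0,0],-0.023,0.5]
    - [[0,0,0],0,0.5]

```text
clock: 14.63
eef_pos: [604.9, 46.0, 64.4]
tcp_rot: [3.141, -0.0, 0.718]
contact_force: [-1.0, -1.9, 5.0]
opening: 0.151
```

Call:
servo_tool:
  rows:
    - [[0,0,0],0,0.5]
    - [[0,0,0],0,0.5]
    - [[0,0,0],0,0.5]
    - [[0,0,0],0,0.5]
    - [[0,0,0],0,0.5]

```text
clock: 15.05
eef_pos: [604.9, 46.0, 64.4]
tcp_rot: [3.141, -0.0, 0.719]
contact_force: [-1.1, -1.9, 4.6]
opening: 0.154
```

```bash
python3 look.py h3; python3 - <<'E'
from h import *
f=eyes.grab_frame("scene")
P=cloud(f); ax=np.array([604.5,45.8])
d=np.hypot(P[...,0]-ax[0],P[...,1]-ax[1]); m=(d>75)&(d<143)&(P[...,2]>20)&(P[...,2]<42)&(P[...,0]<640)&(P[...,1]<45)
a=np.degrees(np.arctan2(P[m][:,1]-ax[1],P[m][:,0]-ax[0])); print("arm dir",m.sum(),np.median(a),"home was -71.5; expect ~-138.9")
c=blob(redmask(f["frame"]),(270,235,340,290)); print(cv2.minAreaRect(ray(f,c,34)[:,:2].astype(np.float32)))
E
```

```text
15.05 [604.89458884  45.99724263  64.39081365] [ 3.14094702e+00 -4.01676673e-04  7.19153083e-01] 0.15372537795903357 [-1.10679574 -1.94273032  4.55572365] [-0.3153325   0.27520274 -0.06160179]
arm dir 101 -138.22339139193744 home was -71.5; expect ~-138.9
((577.5230102539062, -236.61181640625), (89.36959838867188, 48.302001953125), 13.456953048706055)
```

View pics/h3_scene.png

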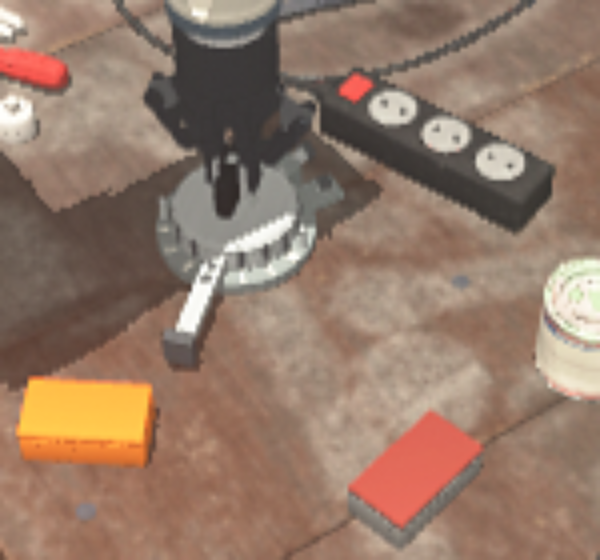

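View pics/h3_wrist.png

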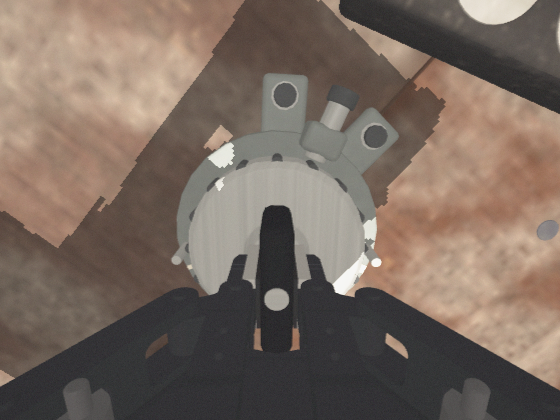

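The arm points at -138° (third click expected at -139°; pad at (182,345)). The knob is still squarely gripped and the block is flat and clear. Handing in.

```bash
python3 -c "
from rig import r
print(r.sign_off())"
```

```text
the job is handed in; nothing more can be done
None
```

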